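# Open the padding press and slide the note pad home

### The arm

A 6-joint arm with a two-finger parallel gripper is mounted at the origin on the work surface. World frame = base frame: x ahead of the robot, y to its left, z up, the work surface at z = 0. Lengths are in m, angles in degrees, forces in N, time in s.
With the tool pointing down it reaches from about 0.275 to 0.975 m from the base axis. Payload 8.4 kg.
Tool frame: the origin (TCP) lies at the very end of the fingers, on their centre line; the grasp point (between the pads) lies 19 mm behind it (env.grip_point_offset is the distance from the TCP to the grasp point, in m); y points along the fingers, z is the direction in which the jaws open and shut, and the axes are right-handed (so a half turn about y gives the same grasp; the last joint's range is limited). The gripper opens to 92 mm and grips with 3 to 60 N. Pads are 20 mm wide; open, the fingers measure 128 mm over their backs; the gripper's body (75 mm by 189 mm) begins 69 mm behind the grasp point.
Start: joints at [76.868, 20.225, 93.587, -0, 66.188, -0.138], TCP at [0.141, 0.609, 0.183] pointing down, gripper open.
Joint ranges: [-150.9, 150.9], [-52.94, 120.26], [3.33, 152.33], [-74.26, 254.26], [0, 154.13], [-172.89, 172.89]. Speed limits (degrees/s): [127.2, 127.2, 159.86, 180, 180, 180].

### API

Orientations are given as [roll, pitch, yaw] about the fixed x, y, z axes, in that order (R = Rz(yaw) Ry(pitch) Rx(roll)).
In Python, from cell import env gives the robot as it stands.
- The arm moves only by the tool step_arm, never from a script. Its argument "plan" is a list of rows, each an object of numbers: "jaw": the closure, from -1 (fully open) to 1 (shut); "x", "y", "z": the shift along the tool's x, y, z in mm; "rx", "ry", "rz": the turn, a rotation vector about the tool's x, y, z in rad. In form: [{"jaw": .., "x": .., "y": .., "z": .., "rx": .., "ry": .., "rz": ..}, ...]. A call has 1 to 5 rows; each row shifts and turns the commanded pose from where the row before left it, along the tool's axes as they then stand; what a row does not reach is not made up. A row lasts 1/8 s, in which the tool goes at most 62.5 mm and 10.7 degrees, less where a joint would pass 70% of its speed; a pose out of reach is approached as far as the arm can. A call is refused whole if a number of a shift passes 62.5 or a number of a turn 0.188, either way. A call with a gripper value outside its range is refused whole. The fingers move at their own pace and stop on an object; the grip force is fixed at half the most. Time passes only in rows, so rows that do not move let the fingers close. It gives the time, the measured TCP pose, the force and the opening at its end, in the units of the state.
- env.observe(): the state, without advancing time (a new reading comes with each control period).
- env.read_camera(name): name is "scene" or "side" or "wrist"; returns a dict with "image" (400x640x3 uint8, red, green, blue), "z_map" (400x640 float32, m along the optical axis (not along the pixel's ray), 0 where there is no reading), "fx", "fy", "cx", "cy" (pixels), "rvec" (rotation vector, rad) and "tvec" (3), from world to camera coordinates, as OpenCV has them. Camera axes: x right, y down, z forward; pixel columns grow to the right and rows downward; lengths in m; the calibration is good to about 2 mm. A picture is of the moment at which its call begins.
- env.finish_job(): hands the job in, once; it reports no verdict.
The state is a dict: "time_s": time; "joint_positions": joint angles; "joint_velocities": joint speeds; "effort": joint torques, N m; "eef_pos": TCP position; "ee_rot": TCP orientation; "wrist_force": force on the tool from outside, world axes, zero at the start; "torque": the same for the moment, N m; "finger_gap": opening from 0.0 (shut) to 1.0 (fully open).
Only numpy, scipy, OpenCV 4.12 (cv2) and the standard library are available. Lean on these libraries where they do the work, as an engineer would, in place of code of your own. Each camera call takes 0.05 s, during which the arm holds its last target.

### The job

Push the handle of the padding press up until its counterweighted clamp arm goes over its balance point and stays raised by itself. Then push the note pad along the bed until it is fully home against the back stop, and leave the arm up. The pad must stay flat on the bed, not be lifted, and the other things on the table stay where they are.

Things in the scene. Friction and masses are not known exactly. Their poses are not given: they have to be found in the camera images.
- press: The padding press, fixed to the table: a grey bed 190 mm long (x) and 157 mm wide (y), top 28 mm above the table. Origin: centre of its underside, at table height. x points level from its open front edge (x = -95 mm, towards the robot) to the back stop; y left, z up. Steel side rails 12 mm high line the bed, inner faces at y = -55.5 and +55.5 mm. Turned up to 0.3 rad either way.
- stop (a point): Point on the front face of the back stop, at bed level, mid-width: x = 50, y = 0, z = 28 mm in the press frame. The stop is an upright steel plate 110 mm wide and 30 mm high, square to the press's x.
- hinge (a point): Point on the clamp arm's hinge axis, mid-width: x = 70, y = 0, z = 80 mm in the press frame. The axis is level, along the press's y. The arm is a steel bar 24 mm wide and 14 mm high on the mid-line; under it, just before the stop, a 90 mm wide clamp plate reaches down to the bed and bars the pad's way while the arm is down.
- handle (a point): Centre of the handle: a level round black rubber bar 18 mm thick and 120 mm long across the front end of the arm (along the press's y), 225 mm from the hinge axis. With the arm down it is 80 mm above the table and 60 mm in front of the bed's front edge; beneath it and for 100 mm on the robot's side the table is free.
- clamp (a joint): Angle of the clamp arm, rad: 0 down and level, as it starts; grows as the handle swings up and away from the robot; 1.6 upright at its stop. A dark counterweight cylinder stands on a stalk over the hinge. Below the balance point, about 0.75 rad, the arm falls back; pushed well past it, it falls by itself, damped, to 1.6 in about 2 s. Raising takes about 2 to 6 N at the handle.
- pad: The note pad, loose on the bed between the rails, under the arm: a stiff white paper block 74 mm long (x), 105 wide (y), 36 high, about 0.25 kg. Origin: centre of its underside; axes as the press's. It starts 53 to 87 mm short of home; home, its far face is against the stop, its centre at x = 13 mm in the press frame. It slides when its near face is pushed with about 1 to 4 N.
- stamp: A wooden hand stamp, 38 mm across and 70 mm tall, standing near the press's left front corner. Not part of the job. Origin: centre of its underside.
- staple_box: A closed cardboard box 75 x 45 x 35 mm, right of the press. Not part of the job. Origin: centre of its underside.
- tape_roll: A roll of clear tape lying flat, 90 mm across and 24 mm high, left of the press. Not part of the job. Origin: centre of its underside.
- glue_stick: A glue stick standing upright, 30 mm across and 85 mm tall, near the press's right front corner. Not part of the job. Origin: centre of its underside.
- mug: A white mug, 80 mm across and 92 mm tall, on the left of the table. Not part of the job. Origin: centre of its underside.
- pen_cup: A black pen cup, 76 mm across and 100 mm tall, on the right of the table. Not part of the job. Origin: centre of its underside.
Things that resemble listed ones, but are neither listed nor needed, are in the scene too. What is shaped like the pad but yellow is not meant.

How it is judged:
By the outcome, as a careful person would: the job done as asked, in the order asked, and still so for the second after the job is handed in, with the robot touching nothing.
It also fails if it takes over 48 s, if anything falls off the work surface, if the arm or the gripper's body presses on something with over 40 N, if the wrist force passes 120 N, or if a joint passes its speed limit or range.

## Working session

There is one attempt and no reset: what is moved stays moved. The work goes in short steps, Python scripts to look and compute and a tool call to move; the robot and the scene stay as the last step left them, time stands still between calls to the robot, and variables do not carry over. Pictures are saved under pics/ and viewed, and the job is handed in when it is done.

Besides the shell and the picture viewer there is one more tool, called after "Call:" by a JSON object that holds its "method" and its "body", one argument or row to a line. step_arm: Moves the arm, as the interface text tells. Its arguments: {"type":"object","properties":{"plan":{"type":"array","items":{"type":"object","properties":{"jaw":{"type":"number"},"x":{"type":"number"},"y":{"type":"number"},"z":{"type":"number"},"rx":{"type":"number"},"ry":{"type":"number"},"rz":{"type":"number"}}}}},"required":["plan"]}

```bash
ls; mkdir -p pics; python3 - <<'E'
from cell import env
import cv2,numpy as np
s=env.observe();print(s)
for n in ("scene","side"):
    c=env.read_camera(n)
    cv2.imwrite(f"pics/{n}0.png",c["image"][:,:,::-1]); np.savez(f"{n}0.npz",**c)
    print(n,c["fx"],c["cx"],c["cy"],c["rvec"],c["tvec"])
E
```

```text
pics
{'time_s': 0.0, 'joint_positions': array([ 7.68697442e+01,  2.02616092e+01,  9.36297668e+01,  1.74893442e-04,
        6.61888975e+01, -1.34602791e-01]), 'joint_velocities': array([-0.07873571, -0.09743715,  0.07443154, -0.03267463,  0.11109904,
        0.03634521]), 'effort': array([ 2.83612957e-03, -5.93854058e+01, -3.34207141e+01,  6.99386350e-02,
        2.35266139e-02, -8.58223189e-05]), 'eef_pos': array([0.14038986, 0.60845754, 0.18186814]), 'ee_rot': array([-9.00802729e+01,  3.48490443e-04, -1.29957240e+01]), 'wrist_force': array([ 0.30707699, -0.54806356,  0.04841594]), 'torque': array([ 0.03834195,  0.01199783, -0.00606327]), 'finger_gap': 1.0012182785557646}
scene 400.9126043730745 321.27220681979065 196.2778579852425 [ 1.16980232  2.17643813 -1.13427502] [ 0.31695659 -0.21978814  1.70237262]
side 410.4142805790304 313.0408865151892 194.88367318286203 [ 2.18065381 -0.163465    0.07259418] [-0.57971891  0.10456891  1.11397254]
```

View pics/scene0.png

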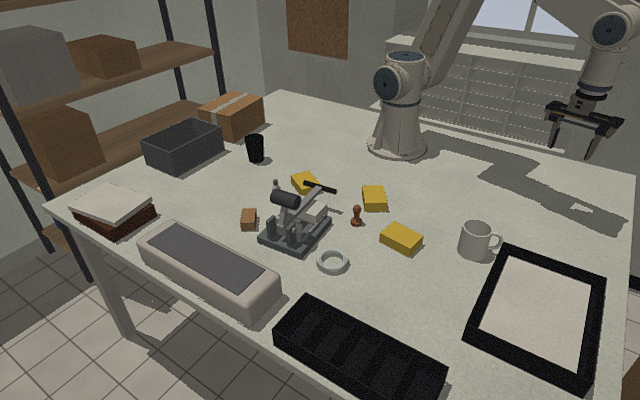

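View pics/side0.png

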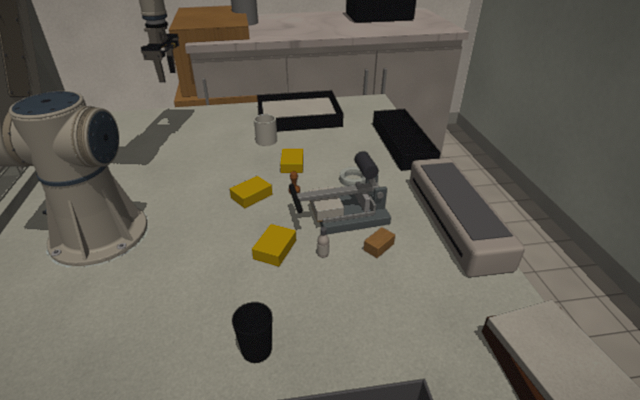

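The scene view shows the press around (300,220) with its handle at (320,187), and yellow blocks at (306,182), (374,198) and (401,238). In the side view the handle is at (296,200), the stamp at (294,183) and the glue stick at (322,245). Next I'll zoom in and turn pixels into points.

```bash
cat > h.py <<'E'
import numpy as np,cv2
def load(n): return dict(np.load(n+".npz"))
def cloud(c):
    R=cv2.Rodrigues(c["rvec"])[0]; z=c["z_map"].astype(float)
    v,u=np.mgrid[:400,:640]
    P=np.stack([(u-c["cx"])/c["fx"]*z,(v-c["cy"])/c["fy"]*z,z],-1)
    W=(P-c["tvec"].ravel())@R   # R^T (P-t)
    W[z==0]=np.nan
    return W
def proj(c,X):
    K=np.array([[c["fx"],0,c["cx"]],[0,c["fy"],c["cy"]],[0,0,1.]])
    return cv2.projectPoints(np.asarray(X,float).reshape(-1,1,3),c["rvec"],c["tvec"],K,None)[0].reshape(-1,2)
def ray(c,u,v,z):
    R=cv2.Rodrigues(c["rvec"])[0]; d=R.T@np.array([(u-c["cx"])/c["fx"],(v-c["cy"])/c["fy"],1.]); o=-R.T@c["tvec"].ravel()
    return o+d*(z-o[2])/d[2]
E
python3 - <<'E'
from h import *
np.set_printoptions(precision=3,suppress=True)
s=load("scene0");d=load("side0")
cv2.imwrite("pics/s_crop.png",cv2.resize(s["image"][160:280,220:380,::-1],None,fx=5,fy=5,interpolation=cv2.INTER_CUBIC))
cv2.imwrite("pics/d_crop.png",cv2.resize(d["image"][135:265,240:400,::-1],None,fx=4.6,fy=4.6,interpolation=cv2.INTER_CUBIC))
W=cloud(s);V=cloud(d)
for p in [(320,187),(305,187),(285,198),(374,198),(356,213),(332,262)]: print(p,W[p[1],p[0]])
for p in [(296,200),(294,183),(322,245),(366,165),(380,240)]: print(p,V[p[1],p[0]])
E
```

```text
(320, 187) [ 0.539 -0.023  0.081]
(305, 187) [ 0.504 -0.111  0.029]
(285, 198) [ 0.742 -0.001  0.168]
(374, 198) [0.438 0.124 0.033]
(356, 213) [0.555 0.122 0.045]
(332, 262) [ 0.735  0.149 -0.003]
(296, 200) [ 0.534 -0.053  0.089]
(294, 183) [0.544 0.113 0.033]
(322, 245) [ 0.581 -0.187  0.044]
(366, 165) [ 0.72  -0.042  0.173]
(380, 240) [ 0.728 -0.184  0.038]
```

```bash
sleep 1
```

```text
(no output)
```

View pics/s_crop.png

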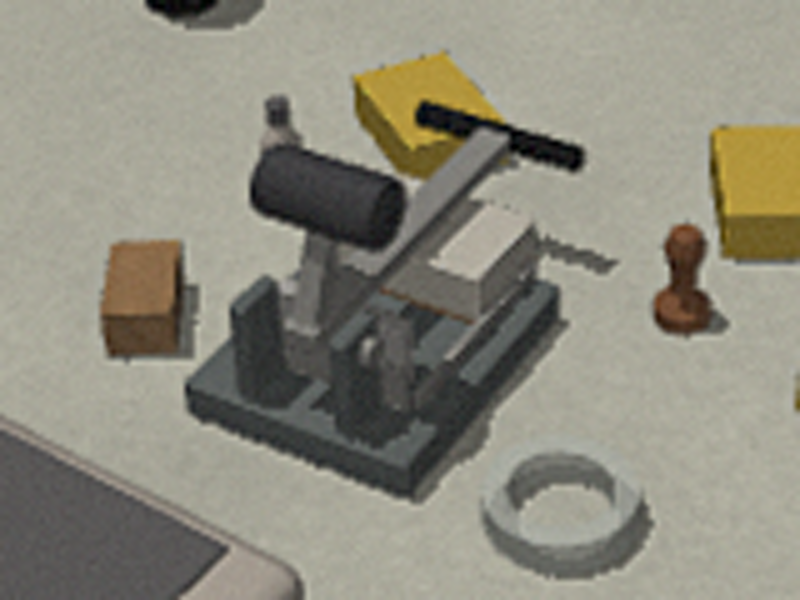

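View pics/d_crop.png

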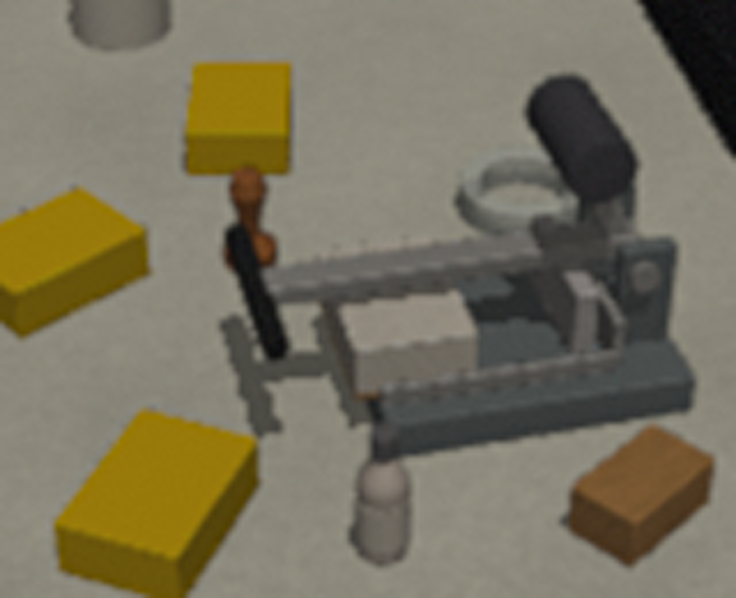

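The crops show the black handle bar, end to end, in the scene view at about (304,182)–(336,191). The pad is white under the arm and the bed is grey-blue. The yellow block at the lower left of the side view sits on the robot's side to the right. Next I'll get the press pose from the handle and the bed edges.

```bash
python3 - <<'E'
from h import *
np.set_printoptions(precision=3,suppress=True)
for n,(u0,u1,v0,v1) in (("scene0",(300,340,176,198)),("side0",(286,306,180,216))):
    c=load(n);im=c["image"].astype(int);W=cloud(c)
    m=np.zeros((400,640),bool);m[v0:v1,u0:u1]=im[v0:v1,u0:u1].max(-1)<50
    k,l,st,_=cv2.connectedComponentsWithStats(m.astype(np.uint8)); m=l==1+np.argmax(st[1:,4])
    vv,uu=np.nonzero(m)
    P=np.array([ray(c,u,v,0.083) for u,v in zip(uu,vv)])
    L=cv2.fitLine(P[:,:2].astype(np.float32),cv2.DIST_L2,0,.01,.01).ravel()
    t=(P[:,:2]-L[2:])@L[:2]
    print(n,m.sum(),"dir",np.degrees(np.arctan2(L[1],L[0])),"ends",L[2:]+t.min()*L[:2],L[2:]+t.max()*L[:2],"mid",L[2:]+(t.min()+t.max())/2*L[:2],"len",np.ptp(t), "depthpts z",np.nanmedian(W[m][:,2]),np.nanmedian(W[m],0))
# bed: points with z 0.02..0.034 around press
for n in ("scene0","side0"):
    c=load(n);im=c["image"].astype(int);W=cloud(c)
    b=(W[...,2]>0.018)&(W[...,2]<0.046)&(abs(W[...,0]-.68)<.15)&(abs(W[...,1]+.02)<.15)
    b&=(im[...,0]<=im[...,2]+3)  # bluish grey
    P=W[b][:,:2].astype(np.float32)
    print(n,b.sum(),cv2.minAreaRect(P*1000), np.nanmedian(W[b][:,2]))
# pad: white top z~0.064
for n in ("scene0","side0"):
    c=load(n);im=c["image"].astype(int);W=cloud(c)
    b=(abs(W[...,2]-.064)<.006)&(im.min(-1)>125)&(abs(W[...,0]-.65)<.12)&(abs(W[...,1]+.02)<.1)
    print(n,b.sum(),cv2.minAreaRect((W[b][:,:2]*1000).astype(np.float32)),np.nanmedian(W[b],0))
E
```

```text
scene0 116 dir -85.55702 ends [0.536 0.037] [ 0.545 -0.086] mid [ 0.54  -0.024] len 0.12309128066152436 depthpts z 0.08245125270018744 [ 0.539 -0.015  0.082]
side0 155 dir -85.30476 ends [0.527 0.038] [ 0.539 -0.098] mid [ 0.533 -0.03 ] len 0.13718739794970775 depthpts z 0.08844996594641956 [ 0.533 -0.043  0.088]
scene0 994 ((690.19482421875, 12.526702880859375), (189.61495971679688, 210.4993438720703), 6.197989463806152) 0.025332612002541666
side0 1025 ((683.9918212890625, 9.571968078613281), (186.845947265625, 216.5812225341797), 5.704290866851807) 0.029080823195323995
scene0 167 ((650.1810913085938, -10.340595245361328), (147.63455200195312, 100.18934631347656), 9.296671867370605) [0.616 0.014 0.061]
side0 206 ((618.0748291015625, -21.601707458496094), (70.44007110595703, 108.77316284179688), 3.86858868598938) [ 0.624 -0.05   0.065]
```

```bash
python3 - <<'E'
from h import *
# check: project press landmarks from estimated pose onto both views
yaw=np.radians(4.8);ex=np.array([np.cos(yaw),np.sin(yaw),0]);ey=np.array([-ex[1],ex[0],0])
O=np.array([.5365,-.026,0])+.155*ex; print(O)
T=lambda x,y,z:O+ex*x/1000+ey*y/1000+np.array([0,0,z/1000])
pts=[T(x,y,28) for x in(-95,95) for y in(-78.5,78.5)]+[T(x,y,0) for x in(-95,95) for y in(-78.5,78.5)]+[T(-155,-60,80),T(-155,60,80)]+[T(x-74.5,y,64) for x in (-37,37) for y in(-52.5,52.5)]
for n,(u0,v0,w,h,f) in (("scene0",(220,160,160,120,5)),("side0",(240,135,160,130,4.6))):
    c=load(n);im=cv2.resize(c["image"][v0:v0+h,u0:u0+w,::-1],None,fx=f,fy=f,interpolation=cv2.INTER_CUBIC)
    for i,p in enumerate(proj(c,pts)):
        cv2.circle(im,tuple(int(round(q)) for q in ((p[0]+.5-u0)*f,(p[1]+.5-v0)*f)),3,[(0,0,255),(0,255,0),(255,0,0),(255,0,255)][0 if i<4 else 1 if i<8 else 2 if i<10 else 3],-1)
    cv2.imwrite(f"pics/{n}_ov.png",im)
E
```

```text
[ 0.69095639 -0.01302993  0.        ]
```

Call:
{"method": "step_arm", "body": {
  "plan": [
    {"jaw":0.2,"x":20,"z":-50,"ry":-0.155},
    {"jaw":0.2,"x":15,"z":-55,"ry":-0.155}
  ]
}}

```text
invalid input at $.plan[0]: expected keys jaw, x, y, z, rx, ry, rz
```

View pics/scene0_ov.png

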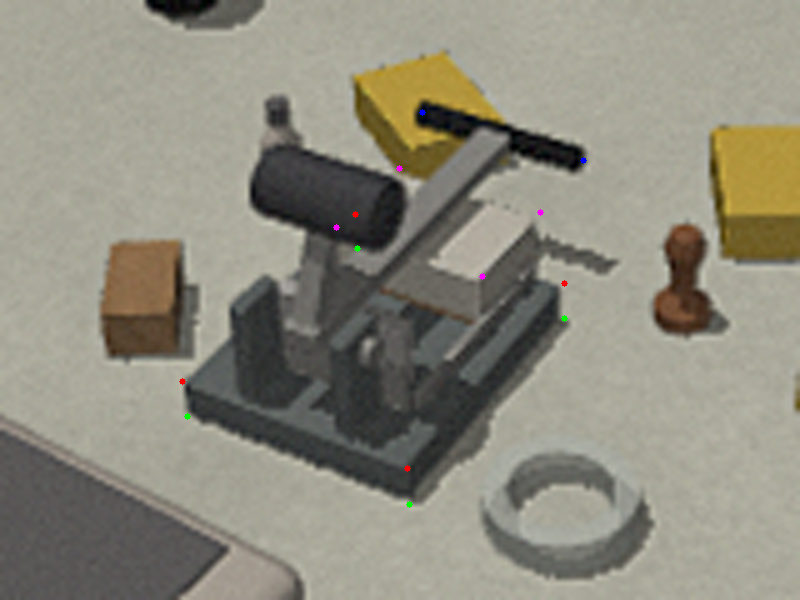

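View pics/side0_ov.png

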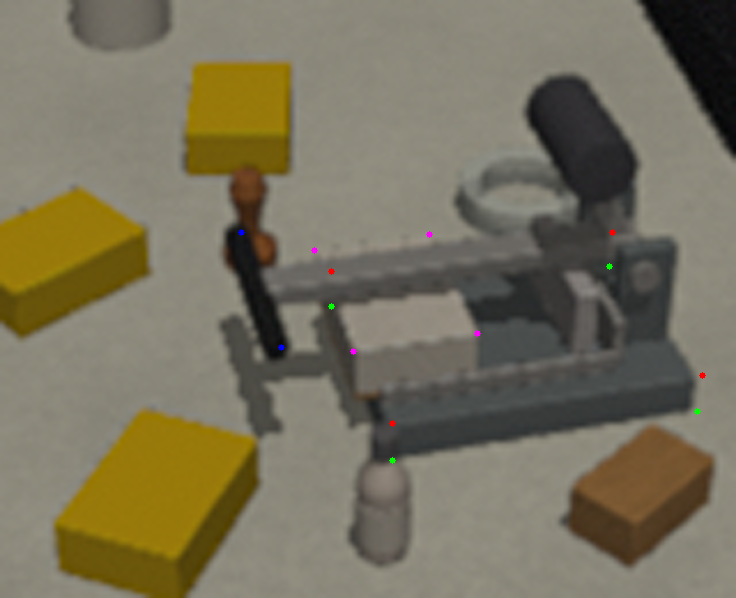

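Call:
{"method": "step_arm", "body": {
  "plan": [
    {"jaw":0.2,"x":20,"y":0,"z":-50,"rx":0,"ry":-0.155,"rz":0},
    {"jaw":0.2,"x":15,"y":0,"z":-55,"rx":0,"ry":-0.155,"rz":0}
  ]
}}

```text
time_s: 0.35
eef_pos: [0.1596, 0.4984, 0.1818]
ee_rot: [-90.1, 0.0, 5.1]
wrist_force: [0.8, -0.2, 0.3]
finger_gap: 0.805
```

The projected landmarks fall within about 2–4 mm of the bed corners, handle ends and pad corners, and the side view suggests the press sits roughly 3 mm nearer the robot. I'll take the press origin as about (0.688,-0.013) with yaw 4.8°.

Call:
{"method": "step_arm", "body": {
  "plan": [
    {"jaw":0.2,"x":22,"y":0,"z":-56,"rx":0,"ry":0,"rz":0},
    {"jaw":0.2,"x":22,"y":0,"z":-56,"rx":0,"ry":0,"rz":0},
    {"jaw":0.2,"x":22,"y":0,"z":-56,"rx":0,"ry":0,"rz":0},
    {"jaw":0.2,"x":22,"y":0,"z":-56,"rx":0,"ry":0,"rz":0},
    {"jaw":0.2,"x":22,"y":0,"z":-56,"rx":0,"ry":0,"rz":0}
  ]
}}

```text
time_s: 0.98
eef_pos: [0.2931, 0.2282, 0.1826]
ee_rot: [-90.0, -0.0, 4.8]
wrist_force: [1.9, -0.9, -0.4]
finger_gap: 0.401
```

Call:
{"method": "step_arm", "body": {
  "plan": [
    {"jaw":0.2,"x":22,"y":0,"z":-55,"rx":0,"ry":0,"rz":0},
    {"jaw":0.2,"x":22,"y":0,"z":-55,"rx":0,"ry":0,"rz":0},
    {"jaw":0.2,"x":22,"y":0,"z":-55,"rx":0,"ry":0,"rz":0},
    {"jaw":0.2,"x":22,"y":0,"z":-55,"rx":0,"ry":0,"rz":0},
    {"jaw":0.2,"x":22,"y":0,"z":-55,"rx":0,"ry":0,"rz":0}
  ]
}}

```text
time_s: 1.6
eef_pos: [0.4256, -0.037, 0.1826]
ee_rot: [-90.0, -0.0, 4.7]
wrist_force: [-0.1, 0.6, 0.3]
finger_gap: 0.397
```

Call:
{"method": "step_arm", "body": {
  "plan": [
    {"jaw":0.2,"x":0,"y":0,"z":0,"rx":0,"ry":0,"rz":-0.18},
    {"jaw":0.2,"x":0,"y":0,"z":0,"rx":0,"ry":0,"rz":-0.18},
    {"jaw":0.2,"x":0,"y":0,"z":0,"rx":0,"ry":0,"rz":-0.16}
  ]
}}

```text
time_s: 1.98
eef_pos: [0.4247, -0.0355, 0.1826]
ee_rot: [-90.1, -30.1, 4.8]
wrist_force: [0.9, 2.1, 1.4]
finger_gap: 0.401
```

```bash
python3 - <<'E'
from cell import env
s=env.observe();print(s)
E
```

```text
{'time_s': 1.975, 'joint_positions': array([ -12.92608212,  -14.75330155,  138.32218151,   18.24211353,
         28.75143441, -121.53353915]), 'joint_velocities': array([-26.79970854, -33.11270872,  54.0900666 ,  82.67098694,
       -82.00183104, -95.83782791]), 'effort': array([  3.41228105,  -8.67941201, -35.69061756,  -2.38010041,
        -0.12774026,   3.34324077]), 'eef_pos': array([ 0.42471843, -0.03547209,  0.18258726]), 'ee_rot': array([-90.09502489, -30.06966421,   4.75184513]), 'wrist_force': array([0.85017576, 2.05778452, 1.41534879]), 'torque': array([0.08515568, 0.23059567, 0.04868915]), 'finger_gap': 0.4005835856853259}
```

Call:
{"method": "step_arm", "body": {
  "plan": [
    {"jaw":0.2,"x":0,"y":40,"z":0,"rx":0,"ry":0,"rz":0},
    {"jaw":0.2,"x":0,"y":40,"z":0,"rx":0,"ry":0,"rz":0},
    {"jaw":0.2,"x":0,"y":40,"z":0,"rx":0,"ry":0,"rz":0},
    {"jaw":0.2,"x":0,"y":25,"z":0,"rx":0,"ry":0,"rz":0},
    {"jaw":0.2,"x":0,"y":0,"z":0,"rx":0,"ry":0,"rz":0}
  ]
}}

```text
time_s: 2.6
eef_pos: [0.4906, -0.0257, 0.0715]
ee_rot: [-89.4, -30.0, 4.7]
wrist_force: [0.7, 0.3, 0.1]
finger_gap: 0.396
```

```bash
python3 - <<'E'
from cell import env
from h import *
s=env.observe();print(s["joint_positions"].round(1),s["eef_pos"],s["wrist_force"])
ims=[]
for n in ("scene","side"):
    c=env.read_camera(n); np.savez(f"{n}1.npz",**c)
    u0,v0=(220,110) if n=="scene" else (220,80)
    ims.append(cv2.resize(c["image"][v0:v0+170,u0:u0+180,::-1],None,fx=2.2*1,fy=2.2,interpolation=cv2.INTER_CUBIC))
cv2.imwrite("pics/p1.png",np.hstack(ims))
E
```

```text
[  -9.1    8.   139.    62.5    8.4 -164.3] [ 0.49059576 -0.02574567  0.07147073] [0.69470681 0.30267345 0.11737362]
```

View pics/p1.png

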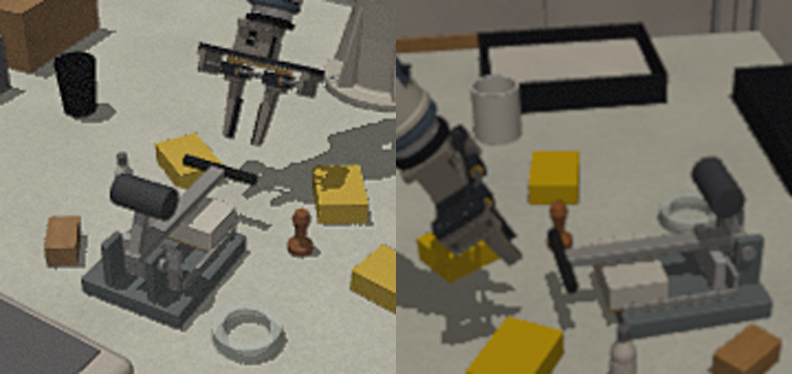

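The wrist is near its singularity (joint 5 at 8°) and joint 6 is close to its limit. I'll back off and take the half-turned grasp, so joints 4 and 6 have room to flip through.

Call:
{"method": "step_arm", "body": {
  "plan": [
    {"jaw":0.2,"x":0,"y":-30,"z":0,"rx":0,"ry":0,"rz":0},
    {"jaw":0.2,"x":0,"y":-30,"z":0,"rx":0,"ry":0,"rz":0.1},
    {"jaw":0.2,"x":0,"y":-30,"z":0,"rx":0,"ry":0,"rz":0.15},
    {"jaw":0.2,"x":0,"y":-30,"z":0,"rx":0,"ry":0,"rz":0.15},
    {"jaw":0.2,"x":0,"y":-10,"z":0,"rx":0,"ry":0,"rz":0.12}
  ]
}}

```text
time_s: 3.32
eef_pos: [0.4557, -0.0179, 0.1677]
ee_rot: [-87.8, -6.3, 6.3]
wrist_force: [0.4, 0.1, 0.1]
finger_gap: 0.401
```

Call:
{"method": "step_arm", "body": {
  "plan": [
    {"jaw":0.2,"x":0,"y":0,"z":0,"rx":0,"ry":0.185,"rz":0},
    {"jaw":0.2,"x":0,"y":0,"z":0,"rx":0,"ry":0.185,"rz":0},
    {"jaw":0.2,"x":0,"y":0,"z":0,"rx":0,"ry":0.185,"rz":0},
    {"jaw":0.2,"x":0,"y":0,"z":0,"rx":0,"ry":0.185,"rz":0},
    {"jaw":0.2,"x":0,"y":0,"z":0,"rx":0,"ry":0.185,"rz":0}
  ]
}}

```text
time_s: 3.95
eef_pos: [0.4547, -0.0171, 0.1649]
ee_rot: [-83.6, -1.9, -47.0]
wrist_force: [0.2, -0.4, 0.1]
finger_gap: 0.398
```

```bash
python3 - <<'E'
from cell import env
s=env.observe();print(s["joint_positions"].round(1),s["eef_pos"],s["ee_rot"])
E
```

```text
[ -5.4   2.5 119.    4.4  52.9 -50.9] [ 0.45466763 -0.01706532  0.16491716] [-83.58255779  -1.90173995 -47.03594149]
```

Call:
{"method": "step_arm", "body": {
  "plan": [
    {"jaw":0.2,"x":0,"y":0,"z":0,"rx":0,"ry":0.185,"rz":0},
    {"jaw":0.2,"x":0,"y":0,"z":0,"rx":0,"ry":0.185,"rz":0},
    {"jaw":0.2,"x":0,"y":0,"z":0,"rx":0,"ry":0.185,"rz":0},
    {"jaw":0.2,"x":0,"y":0,"z":0,"rx":0,"ry":0.185,"rz":0},
    {"jaw":0.2,"x":0,"y":0,"z":0,"rx":0,"ry":0.185,"rz":0}
  ]
}}

```text
time_s: 4.58
eef_pos: [0.4547, -0.0171, 0.1649]
ee_rot: [-84.6, 4.0, -99.7]
wrist_force: [0.3, -0.1, -0.5]
finger_gap: 0.399
```

Call:
{"method": "step_arm", "body": {
  "plan": [
    {"jaw":0.2,"x":0,"y":0,"z":0,"rx":0,"ry":0.185,"rz":0},
    {"jaw":0.2,"x":0,"y":0,"z":0,"rx":0,"ry":0.185,"rz":0},
    {"jaw":0.2,"x":0,"y":0,"z":0,"rx":0,"ry":0.185,"rz":0},
    {"jaw":0.2,"x":0,"y":0,"z":0,"rx":0,"ry":0.185,"rz":0},
    {"jaw":0.2,"x":0,"y":0,"z":0,"rx":0,"ry":0.185,"rz":0}
  ]
}}

```text
time_s: 5.2
eef_pos: [0.4546, -0.0171, 0.1649]
ee_rot: [-89.9, 6.7, -152.9]
wrist_force: [0.5, 0.1, 0.2]
finger_gap: 0.4
```

Call:
{"method": "step_arm", "body": {
  "plan": [
    {"jaw":0.2,"x":0,"y":0,"z":0,"rx":0,"ry":0.185,"rz":0},
    {"jaw":0.2,"x":0,"y":0,"z":0,"rx":0,"ry":0.185,"rz":0}
  ]
}}

```text
time_s: 5.45
eef_pos: [0.4547, -0.0171, 0.165]
ee_rot: [-92.4, 6.3, -174.3]
wrist_force: [-0.2, 0.2, -0.6]
finger_gap: 0.399
```

```bash
cat >> h.py <<'E'
from scipy.spatial.transform import Rotation as Ro
YAW=np.radians(4.8);EX=np.array([np.cos(YAW),np.sin(YAW),0]);EY=np.array([-EX[1],EX[0],0]);EZ=np.array([0,0,1.])
O=np.array([.688,-.013,0])
def todelta(s,tpress,t):
    """target TCP in press mm, tilt t deg below horizontal, flipped grasp -> shift(mm, tool axes), rotvec(rad)"""
    R=Ro.from_euler('xyz',s["ee_rot"],degrees=True).as_matrix()
    y=EX*np.cos(np.radians(t))-EZ*np.sin(np.radians(t)); z=-EY; x=np.cross(y,z)
    T=O+(EX*tpress[0]+EY*tpress[1]+EZ*tpress[2])/1000
    rv=Ro.from_matrix(R.T@np.stack([x,y,z],1)).as_rotvec()
    return R.T@(T-s["eef_pos"])*1000,rv
def pp(s):
    d=(s["eef_pos"]-O)*1000; return np.array([d@EX,d@EY,d@EZ])
E
python3 - <<'E'
from cell import env
from h import *
np.set_printoptions(precision=3,suppress=True)
s=env.observe();print(s["joint_positions"].round(1),s["ee_rot"],pp(s)); 
for t in (90,60,50): print(t,todelta(s,(-240,0,165),t))
E
```

```text
[ -5.4   2.5 119.    4.4  52.9  76.3] [ -92.368    6.264 -174.256] [-232.852   15.45   164.962]
90 (array([ 7.353, -1.478, 15.282]), array([ 0.042,  0.019, -0.109]))
60 (array([ 7.353, -1.478, 15.282]), array([0.046, 0.007, 0.415]))
50 (array([ 7.353, -1.478, 15.282]), array([0.047, 0.003, 0.589]))
```

Call:
{"method": "step_arm", "body": {
  "plan": [
    {"jaw":0.2,"x":3,"y":0,"z":5,"rx":0.015,"ry":0,"rz":0.1},
    {"jaw":0.2,"x":3,"y":0,"z":5,"rx":0.015,"ry":0,"rz":0.1},
    {"jaw":0.2,"x":0,"y":0,"z":5,"rx":0.015,"ry":0,"rz":0.1},
    {"jaw":0.2,"x":0,"y":0,"z":0,"rx":0,"ry":0,"rz":0.1},
    {"jaw":0.2,"x":0,"y":0,"z":0,"rx":0,"ry":0,"rz":0.1}
  ]
}}

```text
time_s: 6.08
eef_pos: [0.4504, -0.0299, 0.1634]
ee_rot: [-90.2, 34.5, -174.1]
wrist_force: [-0.6, 0.5, 0.3]
finger_gap: 0.399
```

```bash
python3 - <<'E'
from cell import env
from h import *
np.set_printoptions(precision=3,suppress=True)
s=env.observe();print(s["joint_positions"].round(1),s["ee_rot"],pp(s)); 
for t in (60,55): print(t,todelta(s,(-240,0,165),t))
E
```

```text
[-13.5 -10.1 140.9  34.6  19.6  40.9] [ -90.163   34.477 -174.147] [-238.213    3.066  163.371]
60 (array([ 0.598, -2.395,  3.026]), array([ 0.013,  0.016, -0.078]))
55 (array([ 0.598, -2.395,  3.026]), array([0.013, 0.015, 0.009]))
```

Call:
{"method": "step_arm", "body": {
  "plan": [
    {"jaw":0.2,"x":8,"y":24,"z":1,"rx":0.007,"ry":0.007,"rz":0},
    {"jaw":0.2,"x":8,"y":24,"z":1,"rx":0.006,"ry":0.008,"rz":0},
    {"jaw":0.2,"x":9,"y":24,"z":1,"rx":0,"ry":0,"rz":0},
    {"jaw":0.2,"x":0,"y":14,"z":0,"rx":0,"ry":0,"rz":0},
    {"jaw":0.2,"x":0,"y":0,"z":0,"rx":0,"ry":0,"rz":0}
  ]
}}

```text
time_s: 6.7
eef_pos: [0.4772, -0.0249, 0.0942]
ee_rot: [-90.8, 34.6, -175.2]
wrist_force: [0.4, 0.6, 0.0]
finger_gap: 0.398
```

```bash
python3 - <<'E'
from cell import env
from h import *
np.set_printoptions(precision=3,suppress=True)
s=env.observe();print(s["joint_positions"].round(1),s["ee_rot"],pp(s)); 
for t in (60,55): print(t,todelta(s,(-177,0,34),t))
E
```

```text
[-11.1   3.7 142.8  89.4   9.7 -12.7] [ -90.775   34.604 -175.201] [-211.081    5.755   94.235]
60 (array([ 6.156, 68.85 ,  6.687]), array([ 0.014,  0.001, -0.08 ]))
55 (array([ 6.156, 68.85 ,  6.687]), array([ 0.014, -0.   ,  0.007]))
```

Call:
{"method": "step_arm", "body": {
  "plan": [
    {"jaw":0.2,"x":3,"y":15,"z":3,"rx":0.007,"ry":0,"rz":0},
    {"jaw":0.2,"x":3,"y":18,"z":3,"rx":0.006,"ry":0,"rz":0},
    {"jaw":0.2,"x":0,"y":18,"z":0,"rx":0,"ry":0,"rz":0},
    {"jaw":0.2,"x":0,"y":18,"z":0,"rx":0,"ry":0,"rz":0},
    {"jaw":0.2,"x":0,"y":0,"z":0,"rx":0,"ry":0,"rz":0}
  ]
}}

```text
time_s: 7.32
eef_pos: [0.5099, -0.0249, 0.0402]
ee_rot: [-90.4, 34.7, -175.2]
wrist_force: [-0.0, -0.4, -0.3]
finger_gap: 0.4
```

```bash
cat > look.py <<'E'
from cell import env
from h import *
import sys
np.set_printoptions(precision=3,suppress=True)
k=sys.argv[1]
s=env.observe();print(s["joint_positions"].round(1),s["ee_rot"],pp(s),s["wrist_force"])
ims=[]
for n in ("scene","side"):
    c=env.read_camera(n); np.savez(f"{n}_{k}.npz",**c)
    u0,v0=(240,130) if n=="scene" else (260,110)
    ims.append(cv2.resize(c["image"][v0:v0+150,u0:u0+130,::-1],None,fx=3,fy=3,interpolation=cv2.INTER_CUBIC))
cv2.imwrite(f"pics/p_{k}.png",np.hstack(ims))
E
python3 look.py 2; python3 - <<'E'
from cell import env
from h import *
np.set_printoptions(precision=3,suppress=True)
s=env.observe()
for t in (60,55): print(t,todelta(s,(-177,0,34),t))
E
```

```text
[ -9.5  15.8 141.5 142.1  13.9 -64.8] [ -90.414   34.69  -175.169] [-178.457    3.032   40.165] [-0.001 -0.377 -0.297]
60 (array([2.183, 6.519, 2.845]), array([ 0.007,  0.001, -0.082]))
55 (array([2.183, 6.519, 2.845]), array([0.007, 0.001, 0.005]))
```

View pics/p_2.png

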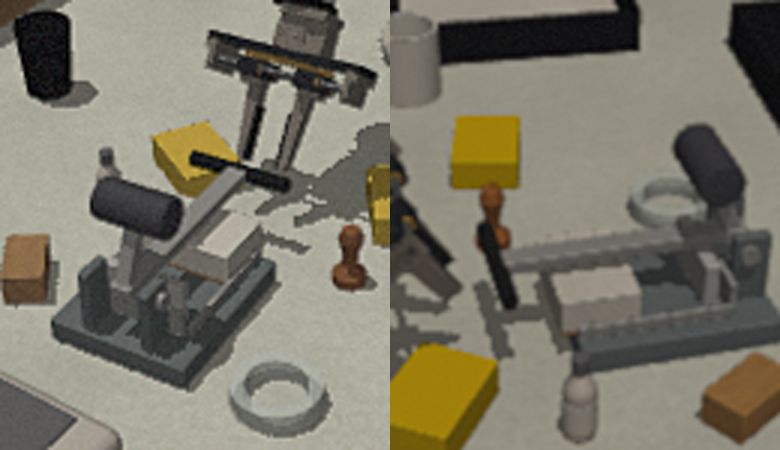

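The picture shows both fingers in front of the handle and below it, one either side of the arm bar, with nothing touched. Now a bit deeper, then gently up to contact.

Call:
{"method": "step_arm", "body": {
  "plan": [
    {"jaw":0.2,"x":0,"y":8,"z":1,"rx":0.007,"ry":0,"rz":0},
    {"jaw":0.2,"x":-2,"y":8,"z":1,"rx":0,"ry":0,"rz":0},
    {"jaw":0.2,"x":-7,"y":0,"z":1,"rx":0,"ry":0,"rz":0},
    {"jaw":0.2,"x":-7,"y":0,"z":0,"rx":0,"ry":0,"rz":0},
    {"jaw":0.2,"x":0,"y":0,"z":0,"rx":0,"ry":0,"rz":0}
  ]
}}

```text
time_s: 8.05
eef_pos: [0.5329, -0.0267, 0.0366]
ee_rot: [-89.9, 34.8, -175.1]
wrist_force: [-0.5, -0.0, 0.7]
finger_gap: 0.404
```

```bash
python3 look.py 3
```

```text
[ -8.5  17.7 139.1 145.   13.1 -66.7] [ -89.894   34.76  -175.13 ] [-155.686   -0.648   36.586] [-0.525 -0.01   0.738]
```

View pics/p_3.png

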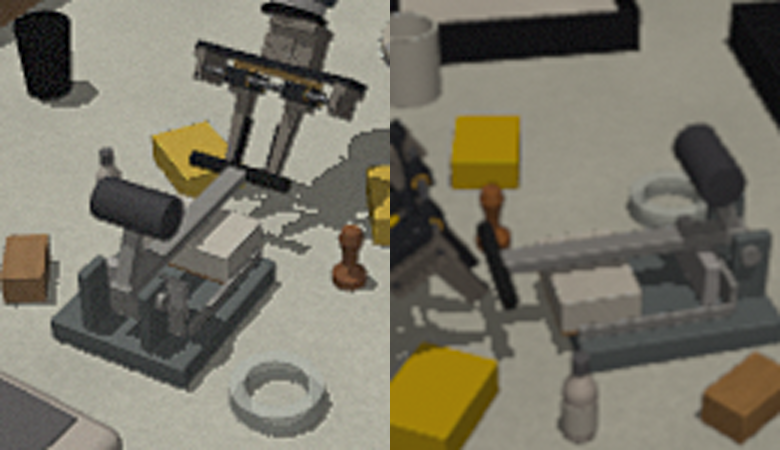

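Call:
{"method": "step_arm", "body": {
  "plan": [
    {"jaw":0.2,"x":-3,"y":0,"z":0,"rx":0,"ry":0,"rz":0},
    {"jaw":0.2,"x":-3,"y":-4,"z":0,"rx":0,"ry":0,"rz":0},
    {"jaw":0.2,"x":-3,"y":-4,"z":0,"rx":0,"ry":0,"rz":0},
    {"jaw":0.2,"x":-3,"y":-4,"z":0,"rx":0,"ry":0,"rz":0}
  ]
}}

```text
time_s: 8.65
eef_pos: [0.5349, -0.0264, 0.0524]
ee_rot: [-89.9, 34.6, -175.2]
wrist_force: [-0.3, 0.6, 0.2]
finger_gap: 0.401
```

```bash
python3 look.py 4
```

```text
[ -8.4  15.  138.4 134.7  10.4 -56.1] [ -89.903   34.635 -175.169] [-153.669   -0.574   52.418] [-0.254  0.562  0.242]
```

View pics/p_4.png

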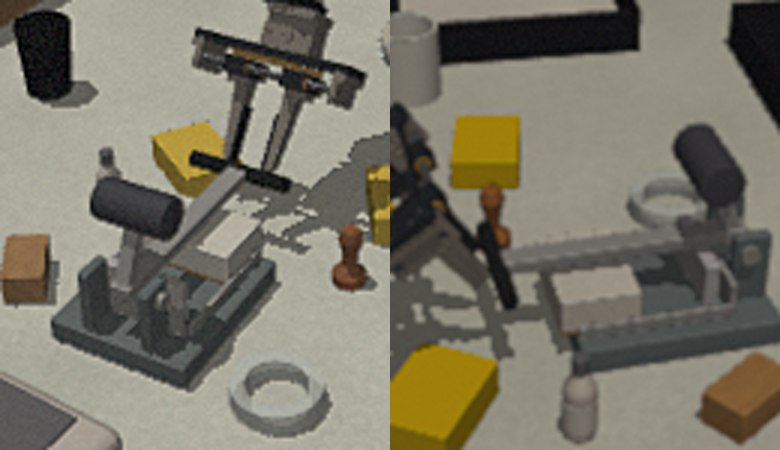

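Call:
{"method": "step_arm", "body": {
  "plan": [
    {"jaw":0.2,"x":0,"y":12,"z":0,"rx":0,"ry":0,"rz":0},
    {"jaw":0.2,"x":-3,"y":0,"z":0,"rx":0,"ry":0,"rz":0},
    {"jaw":0.2,"x":0,"y":0,"z":0,"rx":0,"ry":0,"rz":0}
  ]
}}

```text
time_s: 9.12
eef_pos: [0.5383, -0.0263, 0.0403]
ee_rot: [-89.8, 34.0, -175.2]
wrist_force: [-13.3, -1.4, -2.9]
finger_gap: 0.402
```

Call:
{"method": "step_arm", "body": {
  "plan": [
    {"jaw":0.2,"x":-3,"y":0,"z":0,"rx":0,"ry":0,"rz":0},
    {"jaw":0.2,"x":0,"y":0,"z":0,"rx":0,"ry":0,"rz":0}
  ]
}}

```text
time_s: 9.38
eef_pos: [0.5383, -0.0263, 0.0406]
ee_rot: [-89.8, 33.8, -175.2]
wrist_force: [-18.8, -2.0, -2.8]
finger_gap: 0.399
```

```bash
python3 look.py 5
```

```text
[ -7.9  16.9 137.7 138.3  10.3 -59.4] [ -89.809   33.763 -175.205] [-150.303   -0.699   40.588] [-18.759  -1.956  -2.766]
```

Call:
{"method": "step_arm", "body": {
  "plan": [
    {"jaw":0.2,"x":-1,"y":-9,"z":0,"rx":0,"ry":0,"rz":0},
    {"jaw":0.2,"x":-4.5,"y":-6.5,"z":0,"rx":0,"ry":0,"rz":0}
  ]
}}

```text
time_s: 9.72
eef_pos: [0.5386, -0.0263, 0.0593]
ee_rot: [-89.9, 34.3, -175.2]
wrist_force: [-8.5, 0.4, -2.4]
finger_gap: 0.398
```

```bash
python3 look.py 6
```

```text
[ -8.1  14.  137.5 125.8   8.7 -46.8] [ -89.86    34.256 -175.213] [-149.955   -0.781   59.275] [-8.514  0.409 -2.406]
```

View pics/p_6.png

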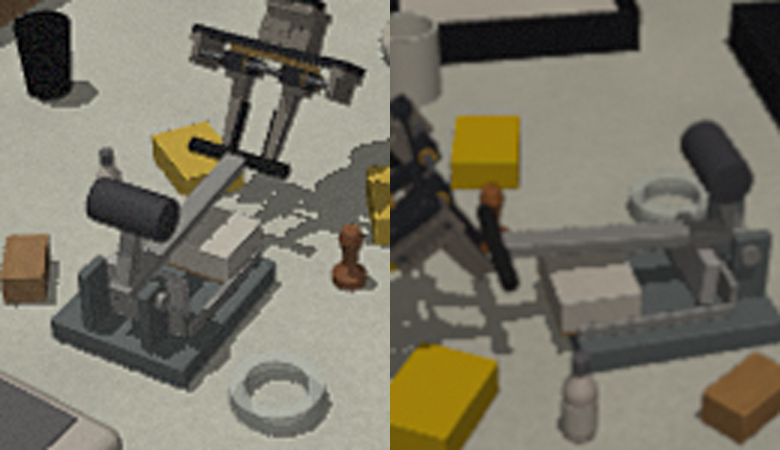

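The handle has started to rise with the fingers (side view about (500,260)), and the force is about 9 N, mostly horizontal. From here I'll follow its arc.

Call:
{"method": "step_arm", "body": {
  "plan": [
    {"jaw":0.2,"x":-7.2,"y":-8.5,"z":0,"rx":0,"ry":0,"rz":0},
    {"jaw":0.2,"x":-7.6,"y":-8.2,"z":0,"rx":0,"ry":0,"rz":0},
    {"jaw":0.2,"x":-8,"y":-7.8,"z":0,"rx":0,"ry":0,"rz":0}
  ]
}}

```text
time_s: 10.2
eef_pos: [0.5429, -0.0258, 0.0913]
ee_rot: [-89.9, 34.3, -175.2]
wrist_force: [-13.7, -2.5, -0.4]
finger_gap: 0.4
```

```bash
python3 look.py 7
```

```text
[ -7.9   9.4 135.9  81.7   7.1  -2.2] [ -89.872   34.291 -175.207] [-145.628   -0.573   91.319] [-13.71   -2.509  -0.447]
```

View pics/p_7.png

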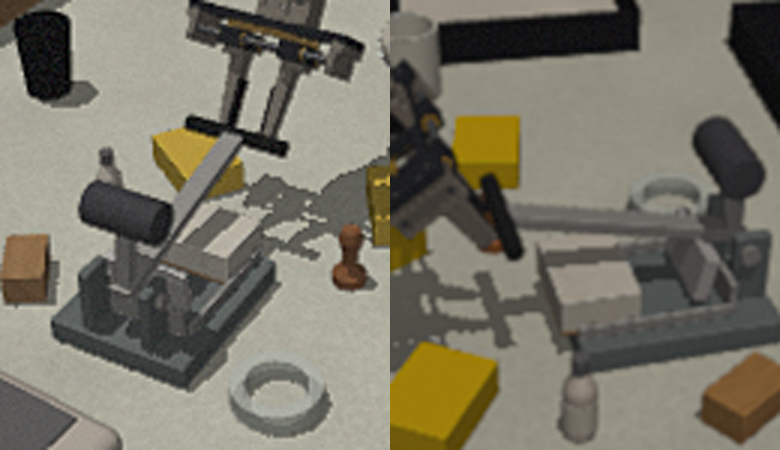

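Call:
{"method": "step_arm", "body": {
  "plan": [
    {"jaw":0.2,"x":-7.7,"y":-7.9,"z":0,"rx":0,"ry":0,"rz":0},
    {"jaw":0.2,"x":-8.1,"y":-7.4,"z":0,"rx":0,"ry":0,"rz":0},
    {"jaw":0.2,"x":-9.2,"y":-6.4,"z":0,"rx":0,"ry":0,"rz":0},
    {"jaw":0.2,"x":-9.5,"y":-5.9,"z":0,"rx":0,"ry":0,"rz":0}
  ]
}}

```text
time_s: 10.8
eef_pos: [0.5571, -0.0234, 0.1345]
ee_rot: [-90.0, 34.4, -175.2]
wrist_force: [-5.6, 2.1, -0.3]
finger_gap: 0.397
```

```bash
python3 look.py 8
```

```text
[ -7.4   4.7 132.5  37.7  11.3  42.7] [ -90.031   34.371 -175.162] [-131.309    0.564  134.525] [-5.625  2.089 -0.335]
```

View pics/p_8.png

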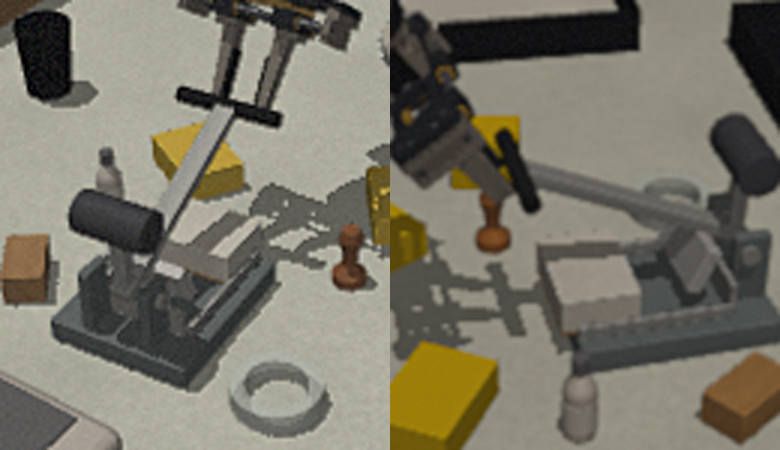

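Call:
{"method": "step_arm", "body": {
  "plan": [
    {"jaw":0.2,"x":-9.8,"y":-5.4,"z":0,"rx":0,"ry":0,"rz":0},
    {"jaw":0.2,"x":-10.1,"y":-4.9,"z":0,"rx":0,"ry":0,"rz":0},
    {"jaw":0.2,"x":-10.3,"y":-4.4,"z":0,"rx":0,"ry":0,"rz":0},
    {"jaw":0.2,"x":-10.5,"y":-3.9,"z":0,"rx":0,"ry":0,"rz":0},
    {"jaw":0.2,"x":-10.7,"y":-3.4,"z":0,"rx":0,"ry":0,"rz":0}
  ]
}}

```text
time_s: 11.52
eef_pos: [0.5888, -0.0211, 0.1829]
ee_rot: [-90.0, 34.6, -175.2]
wrist_force: [-1.6, -0.3, 0.6]
finger_gap: 0.407
```

Call:
{"method": "step_arm", "body": {
  "plan": [
    {"jaw":0.2,"x":-10.9,"y":-2.8,"z":0,"rx":0,"ry":0,"rz":0},
    {"jaw":0.2,"x":-11,"y":-2.3,"z":0,"rx":0,"ry":0,"rz":0},
    {"jaw":0.2,"x":-11.1,"y":-1.7,"z":0,"rx":0,"ry":0,"rz":0},
    {"jaw":0.2,"x":-11.2,"y":-1.2,"z":0,"rx":0,"ry":0,"rz":0},
    {"jaw":0.2,"x":-11.2,"y":-0.6,"z":0,"rx":0,"ry":0,"rz":0}
  ]
}}

```text
time_s: 12.15
eef_pos: [0.6309, -0.0181, 0.223]
ee_rot: [-89.9, 34.7, -175.2]
wrist_force: [0.4, 0.3, -0.4]
finger_gap: 0.401
```

```bash
sed -i 's/(240,130)/(240,90)/;s/(260,110)/(260,80)/' look.py; python3 look.py 9
```

```text
[ -5.3   2.7 120.1  14.3  23.6  68.5] [ -89.913   34.693 -175.162] [-57.347  -0.333 222.973] [ 0.439  0.267 -0.409]
```

View pics/p_9.png

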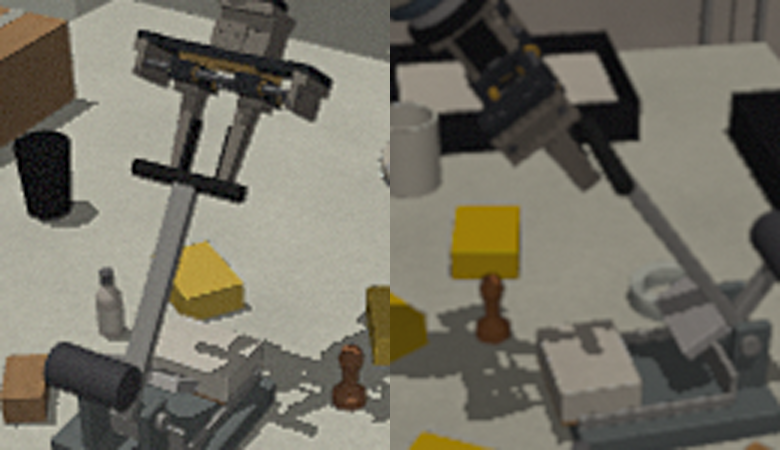

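The arm is at about 0.85–0.9 rad and the contact force has dropped to about 0. I'll push a little further and let it fall over.

Call:
{"method": "step_arm", "body": {
  "plan": [
    {"jaw":0.2,"x":-11.2,"y":0,"z":0,"rx":0,"ry":0,"rz":0},
    {"jaw":0.2,"x":-11.2,"y":0.5,"z":0,"rx":0,"ry":0,"rz":0},
    {"jaw":0.2,"x":-8,"y":1,"z":0,"rx":0,"ry":0,"rz":0},
    {"jaw":0.2,"x":0,"y":0,"z":0,"rx":0,"ry":0,"rz":0},
    {"jaw":0.2,"x":0,"y":0,"z":0,"rx":0,"ry":0,"rz":0}
  ]
}}

```text
time_s: 12.88
eef_pos: [0.6555, -0.0159, 0.2379]
ee_rot: [-89.9, 34.6, -175.2]
wrist_force: [0.3, -0.4, -0.2]
finger_gap: 0.399
```

```bash
python3 look.py 10
```

```text
[ -4.7   3.9 116.5  12.3  25.8  71. ] [ -89.928   34.622 -175.164] [-32.676  -0.185 237.939] [ 0.314 -0.434 -0.192]
```

View pics/p_10.png

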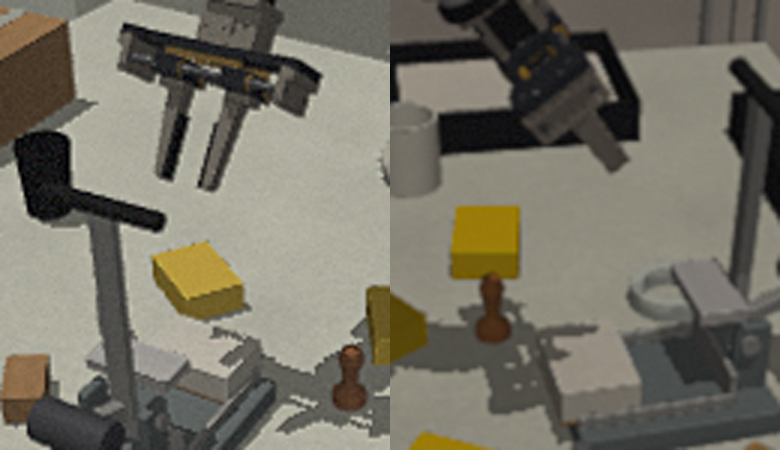

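The arm now stands upright by itself, with its handle at about (150,210) in the left panel and the clamp plate well above the bed. The pad is still at the front. Now I'll go down in front of the pad.

Call:
{"method": "step_arm", "body": {
  "plan": [
    {"jaw":0.2,"x":28,"y":12,"z":0,"rx":0,"ry":0,"rz":0},
    {"jaw":0.2,"x":28,"y":12,"z":0,"rx":0,"ry":0,"rz":0},
    {"jaw":0.2,"x":28,"y":12,"z":0,"rx":0,"ry":0,"rz":0},
    {"jaw":0.2,"x":28,"y":12,"z":0,"rx":0,"ry":0,"rz":0},
    {"jaw":0.2,"x":28,"y":12,"z":0,"rx":0,"ry":0,"rz":0}
  ]
}}

```text
time_s: 13.6
eef_pos: [0.579, -0.0211, 0.1157]
ee_rot: [-90.1, 34.7, -175.1]
wrist_force: [0.7, 0.7, 1.2]
finger_gap: 0.402
```

```bash
python3 - <<'E'
from cell import env
from h import *
np.set_printoptions(precision=3,suppress=True)
s=env.observe();print(s["joint_positions"].round(1),pp(s));print(todelta(s,(-150,0,40),55))
# arm + pad measurement from last pics
for n in("scene_10","side_10"):
    c=load(n);im=c["image"].astype(int);W=cloud(c)
    D=(W-O)*1000; X=D@EX;Y=D@EY;Z=D[...,2]
    b=(abs(Z-64)<5)&(X>-140)&(X<60)&(abs(Y)<60)
    k,l,st,_=cv2.connectedComponentsWithStats(b.astype(np.uint8)); b=l==1+np.argmax(st[1:,4])
    print(n,b.sum(),"x",np.percentile(X[b],[1,99]),"y",np.percentile(Y[b],[1,99]),"z",np.median(Z[b]))
    h=(im.max(-1)<50)&(abs(Z-305)<25)&(abs(X-65)<60)
    print(" handle",h.sum(),np.median(X[h]),np.median(Y[h]),np.median(Z[h]))
E
```

```text
[ -6.8   9.  131.3  50.4   8.7  30.3] [-109.33     1.068  115.701]
(array([76.534, 39.079,  1.107]), array([0.003, 0.001, 0.005]))
scene_10 395 x [-105.1    -31.135] y [-51.82   51.451] z 61.17133712024758
 handle 281 84.12723595119891 -1.8021809016519714 307.22101145909676
side_10 652 x [-106.465  -33.2  ] y [-56.005  49.58 ] z 65.26358263083483
 handle 206 71.97609011373419 -20.90548027180914 310.5065660973922
```

Call:
{"method": "step_arm", "body": {
  "plan": [
    {"jaw":0.2,"x":19,"y":9,"z":0,"rx":0,"ry":0,"rz":0},
    {"jaw":0.2,"x":19,"y":10,"z":0,"rx":0,"ry":0,"rz":0},
    {"jaw":0.2,"x":19,"y":10,"z":1,"rx":0,"ry":0,"rz":0},
    {"jaw":0.2,"x":19,"y":10,"z":0,"rx":0,"ry":0,"rz":0},
    {"jaw":0.2,"x":0,"y":0,"z":0,"rx":0,"ry":0,"rz":0}
  ]
}}

```text
time_s: 14.22
eef_pos: [0.5553, -0.0178, 0.0697]
ee_rot: [-91.0, 34.8, -175.3]
wrist_force: [0.2, 0.5, -0.3]
finger_gap: 0.399
```

```bash
python3 - <<'E'
from cell import env
from h import *
np.set_printoptions(precision=3,suppress=True)
s=env.observe();print(s["joint_positions"].round(1),pp(s),s["wrist_force"]);print(todelta(s,(-120,0,42),55))
E
```

```text
[ -7.7  13.7 135.6 111.6   8.7 -32.1] [-132.598    6.272   69.676] [ 0.158  0.522 -0.259]
(array([ 5.421, 29.805,  6.801]), array([ 0.018, -0.001,  0.004]))
```

Call:
{"method": "step_arm", "body": {
  "plan": [
    {"jaw":0.2,"x":5,"y":8,"z":2,"rx":0.009,"ry":0,"rz":0},
    {"jaw":0.2,"x":5,"y":8,"z":2,"rx":0.009,"ry":0,"rz":0},
    {"jaw":0.2,"x":4,"y":9,"z":2,"rx":0,"ry":0,"rz":0},
    {"jaw":0.2,"x":0,"y":0,"z":0,"rx":0,"ry":0,"rz":0}
  ]
}}

```text
time_s: 14.72
eef_pos: [0.5599, -0.023, 0.042]
ee_rot: [-90.0, 34.8, -175.2]
wrist_force: [-0.2, 0.4, 0.0]
finger_gap: 0.399
```

```bash
python3 look.py 11
```

```text
[ -7.3  18.2 136.  140.4  10.9 -60.9] [ -90.013   34.845 -175.173] [-128.478    0.737   42.01 ] [-0.168  0.449  0.035]
```

View pics/p_11.png

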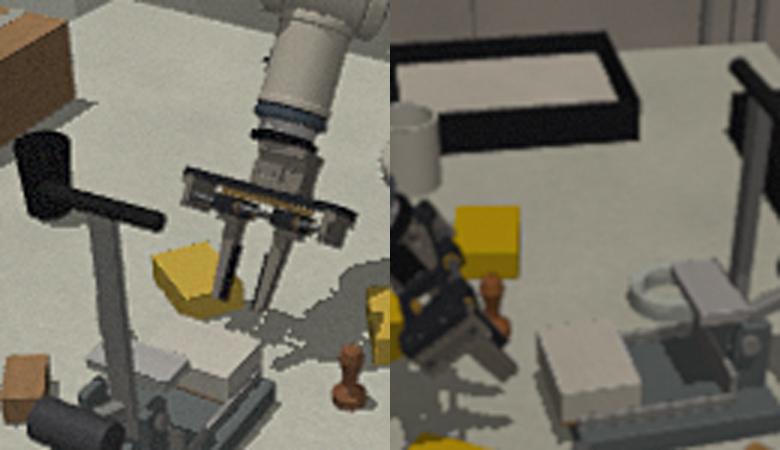

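The fingers are in front of the pad's near face, clear of everything, and the arm is still up. I'll push forward level.

Call:
{"method": "step_arm", "body": {
  "plan": [
    {"jaw":0.2,"x":-6.6,"y":4.6,"z":0,"rx":0,"ry":0,"rz":0},
    {"jaw":0.2,"x":-6.6,"y":4.6,"z":0,"rx":0,"ry":0,"rz":0},
    {"jaw":0.2,"x":-6.6,"y":4.6,"z":0,"rx":0,"ry":0,"rz":0},
    {"jaw":0.2,"x":-6.6,"y":4.6,"z":0,"rx":0,"ry":0,"rz":0},
    {"jaw":0.2,"x":-6.6,"y":4.6,"z":0,"rx":0,"ry":0,"rz":0}
  ]
}}

```text
time_s: 15.45
eef_pos: [0.6005, -0.0198, 0.0421]
ee_rot: [-89.9, 34.9, -175.1]
wrist_force: [-0.3, 0.1, -0.4]
finger_gap: 0.404
```

```bash
python3 look.py 12
```

```text
[ -6.   20.4 131.5 135.2   8.8 -54.6] [ -89.941   34.878 -175.133] [-87.798   0.512  42.088] [-0.307  0.128 -0.446]
```

View pics/p_12.png

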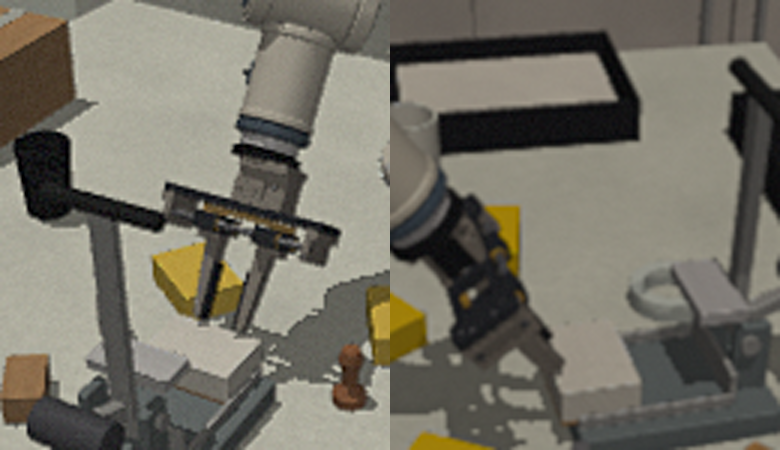

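```bash
cat > pad.py <<'E'
from h import *
import sys
np.set_printoptions(precision=1,suppress=True)
for n in sys.argv[1:]:
    c=load(n);im=c["image"].astype(int);W=cloud(c)
    D=(W-O)*1000; X=D@EX;Y=D@EY;Z=D[...,2]
    b=(abs(Z-64)<5)&(X>-140)&(X<60)&(abs(Y)<60)&(im.min(-1)>90)
    k,l,st,_=cv2.connectedComponentsWithStats(b.astype(np.uint8)); b=l==1+np.argmax(st[1:,4])
    print(n,b.sum(),"x",np.percentile(X[b],[1,99]),"y",np.percentile(Y[b],[1,99]),"z",np.median(Z[b]))
E
python3 pad.py scene_10 side_10 scene_11 side_11 scene_12 side_12
```

```text
scene_10 342 x [-105.4  -31.9] y [-51.9  50.2] z 61.1714914733301
side_10 550 x [-106.3  -33.2] y [-56.1  48.3] z 65.21526503128432
scene_11 378 x [-105.  -32.] y [-52.1  50.5] z 60.952463386924094
side_11 653 x [-106.3  -33.7] y [-56.1  48.9] z 65.12836066499118
scene_12 380 x [-105.2  -32. ] y [-51.9  50.7] z 61.19769241071226
side_12 577 x [-105.9  -33.5] y [-55.4  49.1] z 65.14753767258901
```

```bash
python3 - <<'E'
from h import *
from cell import env
np.set_printoptions(precision=1,suppress=True)
s=env.observe();print(s["eef_pos"],s["ee_rot"],s["wrist_force"],s["time_s"])
R=Ro.from_euler('xyz',s["ee_rot"],degrees=True).as_matrix()
a=load("scene_12");b=load("side_12");w=env.read_camera("wrist");np.savez("wrist_12.npz",**w)
ims=[]
for c,u0,v0 in((a,290,170),(b,290,180)):
    im=cv2.resize(c["image"][v0:v0+65,u0:u0+65,::-1],None,fx=6,fy=6,interpolation=cv2.INTER_CUBIC)
    for zz in(-28,-18,18,28):
        for yy in (0,-40):
            p=proj(c,s["eef_pos"]+R@np.array([0,yy,zz])/1000)[0]
            cv2.circle(im,(int((p[0]+.5-u0)*6),int((p[1]+.5-v0)*6)),3,(0,0,255) if yy==0 else (0,255,0),-1)
    ims.append(im)
cv2.imwrite("pics/z12.png",np.hstack(ims));cv2.imwrite("pics/w12.png",w["image"][:,:,::-1])
E
```

```text
[ 0.6 -0.   0. ] [ -89.9   34.9 -175.1] [ 0.5  0.5 -0.6] 15.55
```

View pics/z12.png

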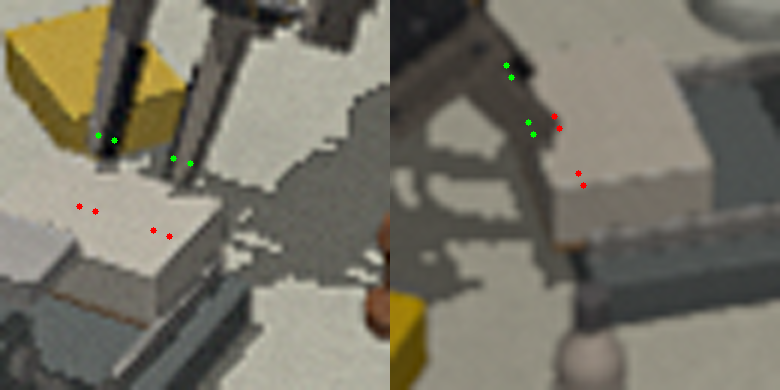

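View pics/w12.png

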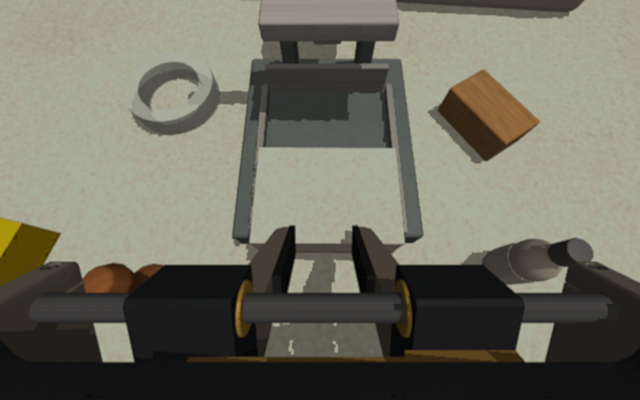

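```bash
python3 - <<'E'
from h import *
np.set_printoptions(precision=1,suppress=True)
# pose at picture 11
e=np.array([0.5599,-0.023,0.042]);R=Ro.from_euler('xyz',[-90.013,34.845,-175.173],degrees=True).as_matrix()
ims=[]
for n,u0,v0 in(("scene_11",300,160),("side_11",265,170)):
    c=load(n)
    im=cv2.resize(c["image"][v0:v0+65,u0:u0+65,::-1],None,fx=6,fy=6,interpolation=cv2.INTER_CUBIC)
    for zz in(-28,-18,18,28):
        for yy in (0,-40):
            p=proj(c,e+R@np.array([0,yy,zz])/1000)[0]
            cv2.circle(im,(int((p[0]+.5-u0)*6),int((p[1]+.5-v0)*6)),3,(0,0,255) if yy==0 else (0,255,0),-1)
    ims.append(im)
cv2.imwrite("pics/z11.png",np.hstack(ims))
E
```

```text
(no output)
```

View pics/z11.png

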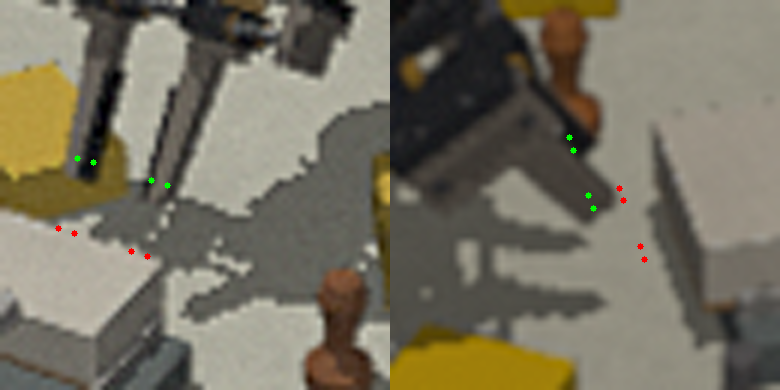

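Projecting the reported TCP shows the visible fingertips ending about 28 mm short of it, so the tips are just above the pad's near edge and the pad has not moved. I'll measure the tip offset directly.

```bash
python3 - <<'E'
from h import *
from cell import env
np.set_printoptions(precision=1,suppress=True)
print("grip off",env.grip_point_offset)
e=np.array([0.5599,-0.023,0.042]);R=Ro.from_euler('xyz',[-90.013,34.845,-175.173],degrees=True).as_matrix()
for n in("scene_11","side_11"):
    W=cloud(load(n)); T=(W-e)@R*1000
    m=(abs(T[...,0])<18)&(abs(T[...,2])<45)&(T[...,1]>-80)&(T[...,1]<25)&(W[...,2]>.02)
    for sgn in(-1,1):
        q=T[m&(np.sign(T[...,2])==sgn)]
        if len(q): print(n,sgn,len(q),"y pct",np.percentile(q[:,1],[90,97,100]),"x",np.percentile(q[:,0],[2,98]),"z",np.percentile(q[:,2],[2,98]))
E
```

```text
grip off 0.0187
scene_11 -1 100 y pct [-35.8 -31.4 -29.2] x [-14.    8.5] z [-36.3 -20.7]
scene_11 1 101 y pct [-35.6 -31.8 -28.9] x [-13.   10.2] z [15.7 32.1]
side_11 -1 58 y pct [18.4 21.9 23. ] x [-15.8  -2.5] z [-34.4  -8.7]
side_11 1 127 y pct [14.9 20.4 25. ] x [-16.3   7.4] z [ 6.5 38.6]
```

```bash
python3 - <<'E'
from h import *
np.set_printoptions(precision=1,suppress=True)
poses={"scene0":([0.14039,0.60846,0.18187],[-90.08,0,-13]),"scene1":([0.4906,-0.0257,0.0715],[-89.4,-30,4.7]),"scene_10":([0.6555,-.0159,.2379],[-89.928,34.622,-175.164]),"side0":([0.14039,0.60846,0.18187],[-90.08,0,-13]),"side_10":([0.6555,-.0159,.2379],[-89.928,34.622,-175.164])}
for n,(e,r) in poses.items():
    R=Ro.from_euler('xyz',r,degrees=True).as_matrix()
    T=(cloud(load(n))-np.array(e))@R*1000
    m=(abs(T[...,0])<25)&(abs(T[...,2])<70)&(T[...,1]>-80)&(T[...,1]<40)
    q=T[m]
    print(n,len(q),"y",np.percentile(q[:,1],[80,95,98,100]),"x",np.percentile(q[:,0],[2,98]),"z",np.percentile(q[:,2],[2,98]))
E
```

```text
scene0 224 y [-40.8 -31.5 -29.8 -26.9] x [-5.7 14.6] z [-58.5  62.9]
scene1 196 y [-39.9 -31.4 -22.5  38.4] x [-13.7  13.2] z [-38.2  36.2]
scene_10 280 y [-40.5 -32.4 -30.5 -29.2] x [-12.5  10.8] z [-36.4  30.9]
side0 168 y [-45.6 -38.1 -35.4 -34.9] x [-7.9 13.1] z [-64.8  57.8]
side_10 143 y [-45.3 -36.8 -35.5 -32.7] x [-11.5   8. ] z [-18.8  35.9]
```

Every view agrees that the real fingertips end about 30 mm behind the reported TCP along the tool axis, and I'll use that offset from now on. I'll back off, go lower, then push again.

Call:
{"method": "step_arm", "body": {
  "plan": [
    {"jaw":0.2,"x":10.2,"y":-7.2,"z":0,"rx":0,"ry":0,"rz":0},
    {"jaw":0.2,"x":10.2,"y":-7.2,"z":0,"rx":0,"ry":0,"rz":0},
    {"jaw":0.2,"x":10.2,"y":-7.2,"z":0,"rx":0,"ry":0,"rz":0},
    {"jaw":0.2,"x":8,"y":11.5,"z":0,"rx":0,"ry":0,"rz":0},
    {"jaw":0.2,"x":8,"y":11.5,"z":0,"rx":0,"ry":0,"rz":0}
  ]
}}

```text
time_s: 16.23
eef_pos: [0.5622, -0.0234, 0.0144]
ee_rot: [-89.9, 34.9, -175.1]
wrist_force: [0.8, -0.2, -0.7]
finger_gap: 0.398
```

Call:
{"method": "step_arm", "body": {
  "plan": [
    {"jaw":0.2,"x":0,"y":0,"z":0,"rx":0,"ry":0,"rz":0}
  ]
}}

```text
time_s: 16.35
eef_pos: [0.5614, -0.0231, 0.0134]
ee_rot: [-90.0, 34.8, -175.2]
wrist_force: [-0.4, 0.9, 1.1]
finger_gap: 0.396
```

```bash
python3 look.py 13; python3 pad.py scene_13 side_13
```

```text
[ -7.3  22.8 136.3 152.5  14.9 -73.3] [ -89.983   34.758 -175.193] [-127.033    0.507   13.36 ] [-0.431  0.929  1.135]
scene_13 386 x [-104.5  -32.5] y [-52.9  50.7] z 61.01420123453363
side_13 651 x [-106.3  -33.7] y [-55.6  49.4] z 65.15130304790429
```

View pics/p_13.png

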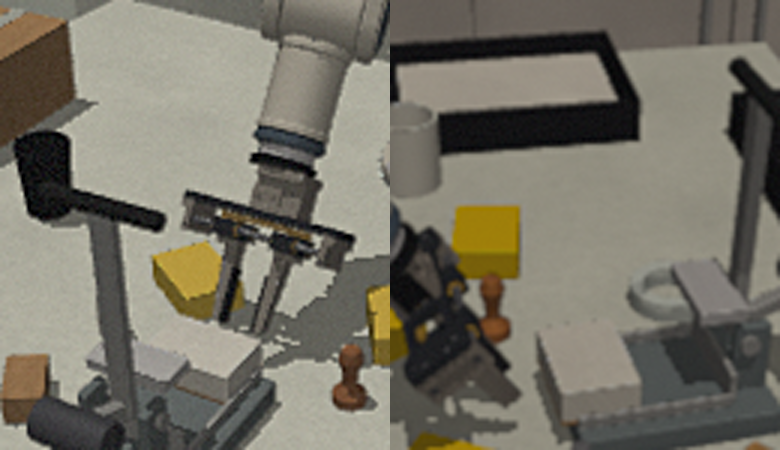

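The tips are now in front of the pad and at its height, with the pad undisturbed. Pushing forward.

Call:
{"method": "step_arm", "body": {
  "plan": [
    {"jaw":0.2,"x":-6.6,"y":4.6,"z":0,"rx":0,"ry":0,"rz":0},
    {"jaw":0.2,"x":-6.6,"y":4.6,"z":0,"rx":0,"ry":0,"rz":0},
    {"jaw":0.2,"x":-6.6,"y":4.6,"z":0,"rx":0,"ry":0,"rz":0},
    {"jaw":0.2,"x":-6.6,"y":4.6,"z":0,"rx":0,"ry":0,"rz":0},
    {"jaw":0.2,"x":-6.6,"y":4.6,"z":0,"rx":0,"ry":0,"rz":0}
  ]
}}

```text
time_s: 17.08
eef_pos: [0.6028, -0.0197, 0.0142]
ee_rot: [-89.9, 34.8, -175.1]
wrist_force: [-3.3, -0.7, 3.6]
finger_gap: 0.399
```

```bash
python3 look.py 14; python3 pad.py scene_14 side_14
```

```text
[ -6.   24.5 131.7 149.6  12.1 -69.1] [ -89.941   34.847 -175.14 ] [-85.432   0.49   14.176] [-3.314 -0.691  3.603]
scene_14 350 x [-93.4 -20.9] y [-52.4  51. ] z 61.008364048949176
side_14 649 x [-93.4 -20.7] y [-56.1  50. ] z 65.23435727386658
```

View pics/p_14.png

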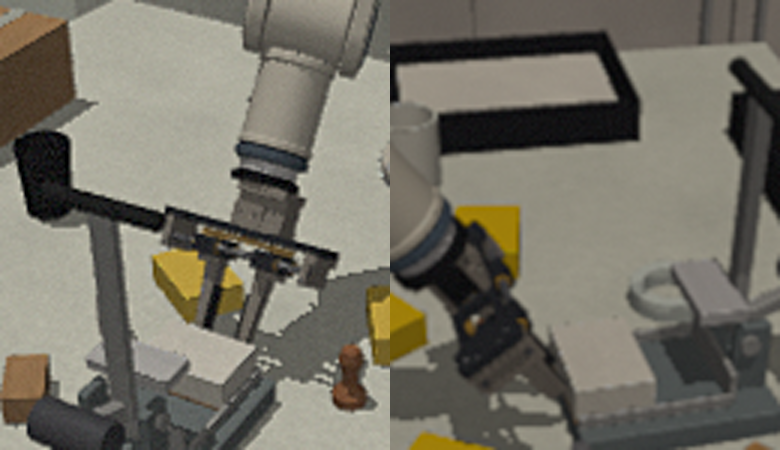

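Call:
{"method": "step_arm", "body": {
  "plan": [
    {"jaw":0.2,"x":3.3,"y":-2.3,"z":0,"rx":0,"ry":0,"rz":0},
    {"jaw":0.2,"x":-1.7,"y":-2.5,"z":0,"rx":0,"ry":0,"rz":0},
    {"jaw":0.2,"x":-5,"y":3.5,"z":0,"rx":0,"ry":0,"rz":0},
    {"jaw":0.2,"x":-5,"y":3.5,"z":0,"rx":0,"ry":0,"rz":0},
    {"jaw":0.2,"x":-5,"y":3.5,"z":0,"rx":0,"ry":0,"rz":0}
  ]
}}

```text
time_s: 17.8
eef_pos: [0.6173, -0.0185, 0.0173]
ee_rot: [-89.9, 34.9, -175.1]
wrist_force: [-2.1, -0.3, 1.8]
finger_gap: 0.399
```

```bash
python3 look.py 15; python3 pad.py scene_15 side_15
```

```text
[ -5.6  24.7 130.  146.9  10.8 -65.9] [ -89.941   34.878 -175.144] [-70.921   0.421  17.317] [-2.098 -0.32   1.849]
scene_15 308 x [-79.3  -6.1] y [-52.2  50.4] z 60.8246400140915
side_15 642 x [-79.6  -6.7] y [-55.4  49.9] z 65.20042455133853
```

Call:
{"method": "step_arm", "body": {
  "plan": [
    {"jaw":0.2,"x":-6.6,"y":4.6,"z":0,"rx":0,"ry":0,"rz":0},
    {"jaw":0.2,"x":-6.6,"y":4.6,"z":0,"rx":0,"ry":0,"rz":0},
    {"jaw":0.2,"x":-6.6,"y":4.6,"z":0,"rx":0,"ry":0,"rz":0},
    {"jaw":0.2,"x":-6.6,"y":4.6,"z":0,"rx":0,"ry":0,"rz":0},
    {"jaw":0.2,"x":-6.6,"y":4.6,"z":0,"rx":0,"ry":0,"rz":0}
  ]
}}

```text
time_s: 18.52
eef_pos: [0.6575, -0.0151, 0.0173]
ee_rot: [-89.9, 34.9, -175.1]
wrist_force: [-1.5, -0.4, 0.1]
finger_gap: 0.401
```

```bash
python3 look.py 16; python3 pad.py scene_16 side_16
```

```text
[ -4.6  26.6 125.3 140.    8.3 -58.1] [ -89.943   34.88  -175.139] [-30.527   0.494  17.273] [-1.454 -0.365  0.116]
scene_16 185 x [-38.9  34. ] y [ 9.7 50.9] z 61.137478257712544
side_16 543 x [-39.   31.8] y [-56.6  49.5] z 65.13799703236762
```

View pics/p_16.png

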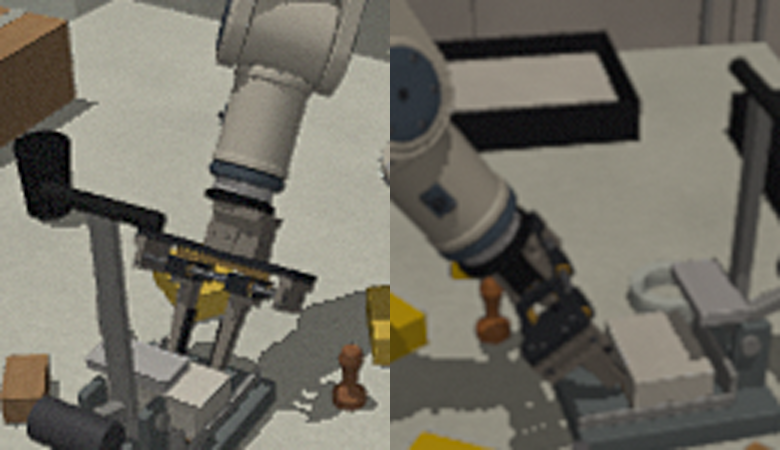

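Call:
{"method": "step_arm", "body": {
  "plan": [
    {"jaw":0.2,"x":-4.1,"y":2.9,"z":0,"rx":0,"ry":0,"rz":0},
    {"jaw":0.2,"x":-4.1,"y":2.9,"z":0,"rx":0,"ry":0,"rz":0},
    {"jaw":0.2,"x":-1.6,"y":1.2,"z":0,"rx":0,"ry":0,"rz":0},
    {"jaw":0.2,"x":0,"y":0,"z":0,"rx":0,"ry":0,"rz":0}
  ]
}}

```text
time_s: 19.12
eef_pos: [0.6692, -0.014, 0.0173]
ee_rot: [-89.9, 34.9, -175.1]
wrist_force: [-0.7, 0.7, 0.8]
finger_gap: 0.402
```

Call:
{"method": "step_arm", "body": {
  "plan": [
    {"jaw":0.2,"x":-1.6,"y":1.1,"z":0,"rx":0,"ry":0,"rz":0},
    {"jaw":0.2,"x":-0.8,"y":0.6,"z":0,"rx":0,"ry":0,"rz":0}
  ]
}}

```text
time_s: 19.38
eef_pos: [0.6719, -0.0139, 0.0171]
ee_rot: [-89.9, 34.9, -175.1]
wrist_force: [-2.8, -0.9, 1.7]
finger_gap: 0.403
```

Call:
{"method": "step_arm", "body": {
  "plan": [
    {"jaw":0.2,"x":-0.8,"y":0.6,"z":0,"rx":0,"ry":0,"rz":0},
    {"jaw":0.2,"x":0,"y":0,"z":0,"rx":0,"ry":0,"rz":0}
  ]
}}

```text
time_s: 19.62
eef_pos: [0.673, -0.0138, 0.0172]
ee_rot: [-89.9, 34.9, -175.1]
wrist_force: [-2.5, -0.2, 0.5]
finger_gap: 0.4
```

Not against the stop yet, since the force is still at the sliding level. I'll creep in by small steps.

Call:
{"method": "step_arm", "body": {
  "plan": [
    {"jaw":0.2,"x":-0.8,"y":0.6,"z":0,"rx":0,"ry":0,"rz":0},
    {"jaw":0.2,"x":0,"y":0,"z":0,"rx":0,"ry":0,"rz":0}
  ]
}}

```text
time_s: 19.88
eef_pos: [0.674, -0.0137, 0.0171]
ee_rot: [-89.9, 34.9, -175.1]
wrist_force: [-2.3, -1.0, 1.5]
finger_gap: 0.4
```

Call:
{"method": "step_arm", "body": {
  "plan": [
    {"jaw":0.2,"x":-0.8,"y":0.6,"z":0,"rx":0,"ry":0,"rz":0},
    {"jaw":0.2,"x":0,"y":0,"z":0,"rx":0,"ry":0,"rz":0}
  ]
}}

```text
time_s: 20.12
eef_pos: [0.6746, -0.0137, 0.017]
ee_rot: [-89.9, 34.9, -175.1]
wrist_force: [-5.2, -0.8, 5.0]
finger_gap: 0.4
```

Call:
{"method": "step_arm", "body": {
  "plan": [
    {"jaw":0.2,"x":-0.8,"y":0.6,"z":0,"rx":0,"ry":0,"rz":0},
    {"jaw":0.2,"x":0,"y":0,"z":0,"rx":0,"ry":0,"rz":0}
  ]
}}

```text
time_s: 20.38
eef_pos: [0.6748, -0.0136, 0.0167]
ee_rot: [-89.9, 34.8, -175.1]
wrist_force: [-9.0, -0.1, 6.9]
finger_gap: 0.402
```

```bash
python3 look.py 17; python3 pad.py scene_17 side_17
```

```text
[ -4.2  27.5 123.2 135.3   7.3 -53. ] [ -89.926   34.799 -175.141] [-13.169   0.457  16.651] [-8.995 -0.125  6.911]
scene_17 157 x [-21.7  52.7] y [11.1 51. ] z 61.25517632621581
side_17 442 x [-23.2  48.6] y [-56.   48.5] z 65.10550319394498
```

View pics/p_17.png

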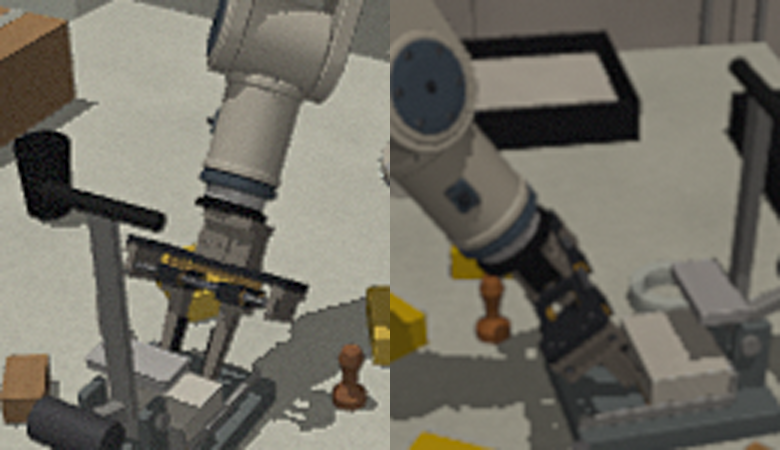

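The force has risen to 9 N and the TCP has stalled. The pad's top spans x ≈ -23…50 in the press frame, so it is against the stop. One more small press to square it, then straight back, then up and clear.

Call:
{"method": "step_arm", "body": {
  "plan": [
    {"jaw":0.2,"x":-0.8,"y":0.6,"z":0,"rx":0,"ry":0,"rz":0},
    {"jaw":0.2,"x":0,"y":0,"z":0,"rx":0,"ry":0,"rz":0}
  ]
}}

```text
time_s: 20.72
eef_pos: [0.6751, -0.0137, 0.0165]
ee_rot: [-89.9, 34.8, -175.1]
wrist_force: [-15.0, -0.4, 13.4]
finger_gap: 0.396
```

Call:
{"method": "step_arm", "body": {
  "plan": [
    {"jaw":0.2,"x":3,"y":-2,"z":0,"rx":0,"ry":0,"rz":0},
    {"jaw":0.2,"x":8,"y":-6,"z":0,"rx":0,"ry":0,"rz":0},
    {"jaw":0.2,"x":8,"y":-12,"z":0,"rx":0,"ry":0,"rz":0},
    {"jaw":0.2,"x":8,"y":-22,"z":0,"rx":0,"ry":0,"rz":0},
    {"jaw":0.2,"x":8,"y":-25,"z":0,"rx":0,"ry":0,"rz":0}
  ]
}}

```text
time_s: 21.35
eef_pos: [0.6092, -0.019, 0.0523]
ee_rot: [-90.0, 34.9, -175.2]
wrist_force: [0.0, 0.1, 0.1]
finger_gap: 0.4
```

Call:
{"method": "step_arm", "body": {
  "plan": [
    {"jaw":0.2,"x":5,"y":-35,"z":0,"rx":0,"ry":0,"rz":0},
    {"jaw":0.2,"x":5,"y":-40,"z":0,"rx":0,"ry":0,"rz":0},
    {"jaw":0.2,"x":0,"y":-40,"z":0,"rx":0,"ry":0,"rz":0},
    {"jaw":0.2,"x":0,"y":0,"z":0,"rx":0,"ry":0,"rz":0}
  ]
}}

```text
time_s: 21.85
eef_pos: [0.5751, -0.0168, 0.1004]
ee_rot: [-90.7, 35.4, -175.0]
wrist_force: [-0.4, 0.1, -0.7]
finger_gap: 0.4
```

```bash
python3 look.py 18; python3 pad.py scene_18 side_18; python3 - <<'E'
from h import *
from cell import env
w=env.read_camera("wrist");cv2.imwrite("pics/w18.png",w["image"][:,:,::-1])
c=load("scene_18");cv2.imwrite("pics/s18.png",c["image"][:,:,::-1])
E
```

```text
[ -7.   10.8 132.8  77.2   7.8   3.1] [ -90.715   35.37  -175.025] [-112.814    5.638  100.362] [-0.41   0.125 -0.679]
scene_18 152 x [-22.  52.] y [11.2 50.8] z 61.171060277197896
side_18 448 x [-23.2  49.3] y [-56.1  49.4] z 65.11129604570229
```

View pics/p_18.png

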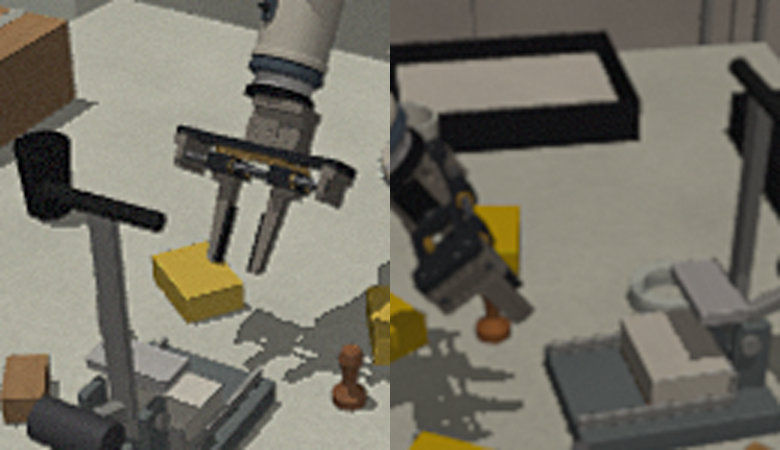

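View pics/w18.png

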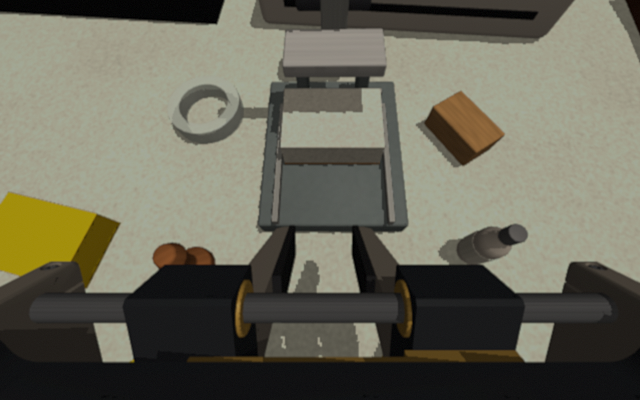

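View pics/s18.png

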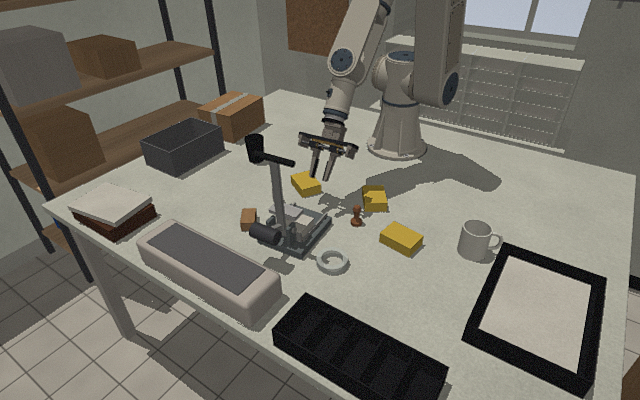

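The pictures show the pad square and flat against the stop, with its near face at x ≈ -23 mm. The arm is upright, the gripper is clear, and the stamp, glue stick, tape and boxes are where they started. Handing in.

```bash
python3 - <<'E'
from cell import env
print(env.observe()["time_s"],env.observe()["wrist_force"]); print(env.finish_job())
E
```

```text
22.0 [-0.30101917 -0.23433466 -0.41628703]
the job is handed in; nothing more can be done
None
```

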